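Start and run on the T-handle nut of a capacitor hold-down clamp

ROBOT

A 7-joint arm with a two-finger parallel gripper is mounted at the origin on a cart in front of the work surface, level with it; the furniture and walls round the work are solid. World frame = base frame: x ahead of the robot, y to its left, z up, the work surface at z = 0. Lengths are in m, angles in rad, forces in N, time in s.
With the tool pointing down it reaches from about 0.35 to 0.9 m from the base axis. Payload 8.1 kg.
Tool frame: the origin (TCP) lies on the centre line of the jaws, within the pads' length; the fingertips stand 19 mm ahead of it and the grasp point (between the pads) is the TCP (arm.tip_reach is the distance from the TCP to the fingertips, in m); z points along the fingers, y is the line along which they close (so a half turn about z gives the same grasp; the last joint's range is limited). The gripper opens to 92 mm and grips with 3 to 60 N. Pads are 19 mm wide; open, the fingers measure 130 mm over their backs; the gripper's body (75 mm by 190 mm) begins 47 mm behind the grasp point.
Start: joints at [1.215, 0.434, 0.025, 1.573, -0.012, 1.134, -0.075], TCP at [0.156, -0.605, 0.246] pointing down, gripper open.
Joint ranges: [-2.62, 2.62], [-0.44, 2.09], [-1.27, 1.32], [0.08, 2.57], [-1.32, 4.46], [0.12, 2], [-2.74, 2.74]. Speed limits (rad/s): [2.22, 2.22, 3.01, 3.01, 3.14, 3.14, 3.14].

INTERFACE

Orientations are given as a rotation vector (axis times angle).
In Python, from cell import arm gives the robot as it stands.
- The arm moves only by the tool arm_command, never from a script. Its argument "targets" is a list that holds one entry, the list of rows, each a list of 6 numbers: the shift along the tool's x, y, z in m, then the turn, a rotation vector about the tool's x, y, z in rad. A call has 1 to 10 rows; each row shifts and turns the commanded pose from where the row before left it, along the tool's axes as they then stand; what a row does not reach is not made up. A row lasts 1/8 s, in which the tool goes at most 62.5 mm and 10.7 degrees, less where a joint would pass 70% of its speed; a pose out of reach is approached as far as the arm can. A call with a gripper value outside its range is refused whole. "jaw" is the finger opening in m, from 0 to 0.0918, set as the call begins (left out, the last holds). The fingers move at their own pace and stop on an object; "newtons" is the grip in N (left out, the last holds). Time passes only in rows, so rows that do not move let the fingers close. It gives the time, the measured TCP pose, the force, the opening and the grip force at its end, in the units of the state.
- arm.observe(): the state, without advancing time (a new reading comes with each control period).
- arm.get_image(name): name is "scene" or "side" or "wrist"; returns a dict with "pixels" (400x640x3 uint8, red, green, blue), "z_map" (400x640 float32, m along the optical axis (not along the pixel's ray), 0 where there is no reading), "fx", "fy", "cx", "cy" (pixels), "xyz" and "rotation" of the camera in the world; the wrist camera has in their place "T_tool_cam" (4x4, takes a point from camera to tool coordinates, whose origin is the TCP and whose axes are the flange's). Camera axes: x right, y down, z forward; pixel columns grow to the right and rows downward; lengths in m; the calibration is good to about 2 mm. A picture is of the moment at which its call begins: read the wrist's pose just before it.
- arm.sign_off(): hands the job in; it is judged then, once.
The state is a dict: "clock": time; "joints": joint angles; "dq": joint speeds; "joint_efforts": joint torques, N m; "position": TCP position; "ee_rot": TCP orientation; "force": force on the tool from outside, world axes, zero at the start; "ft_torque": the same for the moment, N m; "width": opening from 0.0 (shut) to 1.0 (fully open); "gripper_force": force on a finger pad.
Only numpy, scipy, OpenCV 4.12 (cv2) and the standard library are available. Lean on these libraries where they do the work, as an engineer would, in place of code of your own. Each camera call takes 0.05 s, during which the arm holds its last target. There are 200 camera calls.

TASK

Swing the hinged hold-down bar down over the film capacitor so that its captive nut sits on the end of the threaded stud, pressing only lightly. Turn the nut backward (anticlockwise from above) until you feel it drop into the start of the thread - do not turn it forward before that, or the thread is crossed - then run it on forward (clockwise) until the bar grips the capacitor snugly, not crushing it. Let go, and leave the things lying round the clamp alone.

Things in the scene. Friction and masses are not known exactly. Their poses are not given: they have to be found in the camera images.
- clamp_base: Grey fixture screwed to the bench, plate 196 x 86 x 12 mm, origin at bench height. Its x points from the stud to the hinge, y left, z up; all parts stand on the line y = 0: stud axis at x = -30 mm, V-block (48 x 30 mm, 34 mm high) and capacitor drum at x = 25 mm, hinge pin at x = 80 mm. The hinge fork is 54 mm wide and 79 mm high.
- clamp_hinge (a point): Centre of the bar's hinge pin, 64 mm above the bench; the pin lies along its y (axes as clamp_base).
- stud_top (a point): Centre of the stud's top face, 66.5 mm above the bench. The stud is 24 mm across with a coarse right-hand thread, pitch 8 mm, with one blunt start at its top end. Which way round the start points is different each time and not told: it must be found by feel.
- stud: The upright threaded stud; it does not turn. Origin on its axis at bench height.
- bar_angle (a joint): Angle of the steel hold-down bar (rad): 0 = level, its pad just touching the capacitor; grows as it opens upward (at most 1.3). With the nut riding on the end of the thread it reads 0.055 to 0.07, with the nut dropped into the thread start about 0.015 (6 mm lower at the nut). The hinge is stiff: the bar stays where put and needs 1 to 4 N at the nut to go down.
- bar_tab (a point): Top of the plain tab at the bar's free end, 160 mm from the hinge pin: a place to press the bar down. Tab 22 mm wide, 7 mm thick, free from 138 to 173 mm from the pin. Its z is the normal of the bar's top, its -x runs along the bar to the free end. The bar's top face lies 4 mm above the line from the pin.
- nut_turn (a joint): Turn of the captive nut (rad), grows clockwise seen from above (forward, tightening); 0 = handle along the bar. The nut stays in the bar and rises and falls only with it; it turns with 0.03 N m of friction. The drop comes after 0.3 to 1.6 rad of backward turn under a light push; from there 2.5 to 3 rad forward grip the capacitor. Snug is about 0.1 N m, 0.2 crushes.
- nut_handle (a point): Centre of the nut's T-handle, on the nut's axis, 39 mm above the bar's mid-plane and 110 mm from the hinge pin. Cross-bar 48 mm long (its x), 11 mm thick (its y), 16 mm high (its z) on an 11 mm stem; 21 mm of free height below it down to the nut's 42 mm flange.
- tee_nut: The captive steel nut with its T-handle; origin on the nut's axis at the bar's mid-plane.
- clamp_bar: The flat steel hold-down bar, 26 mm wide and 8 mm thick, with an eye 50 mm across for the nut and a 24 x 24 x 5 mm rubber pad under it 55 mm from the pin that presses on the capacitor. Origin on the hinge pin; lies along its own -x.
- capacitor: The film capacitor that already lies in the V-block under the bar and stays there: yellow drum, 35 mm across and 35 mm long, its axis across the bar, with rigid red leads; top 55 mm above the bench. Origin at the drum's lowest height (20 mm above the bench), 23 mm from the drum's middle along its axis.
- driver_blue: Screwdriver with blue handle, 171 mm long, lying beside the clamp. Leave it.
- wick_spool: White spool of desoldering braid, 61 mm across, 24 mm high, beside the clamp. Leave it.
- battery: AA battery, 50 mm, standing beside the clamp. Leave it.
Mind the look-alikes: they are no part of the job. Of the things like the capacitor, leave any that is turquoise; of the rest the smaller one is meant.

How it is judged:
On the way, in this order (a step that is already met when the one before it is completed fails the run):
1. the bar is swung down until its nut sits on the end of the stud's thread (value of joint bar_angle below 0.09 rad), for 0.2 s.
2. the nut, turned backward, has dropped into the start of the thread (value of joint bar_angle below 0.04 rad and value of joint nut_turn below 0.9 rad), for 0.1 s.
3. the nut has been run on forward until the bar presses on the capacitor (contact force between clamp_bar and capacitor above 10 N and value of joint bar_angle below 0.004 rad), for 0.1 s.
At the end, for the whole second after the job is handed in: The bar is down (joint below 0.004 rad), held there by the nut's thread (more than 2 N between nut and stud), and presses on the capacitor, still seated in the V-block, with more than 12 N after the robot has let go (contact force between clamp_bar and capacitor above 12 N and value of joint bar_angle below 0.004 rad and contact force between tee_nut and stud above 2 N and linear speed of capacitor below 0.02 m/s and z of capacitor in the frame of clamp_base below 0.023 m); the robot touches nothing.
It fails at once if the nut is turned forward while it still rides on the end of the thread (crossed thread): more than 1.45 rad of nut turn with the bar above 0.05 rad (value of joint nut_turn above 1.45 rad and value of joint bar_angle above 0.05 rad).
It fails at once if the nut is pressed on the end of the thread with more than 40 N (contact force between tee_nut and stud above 40 N and value of joint bar_angle above 0.05 rad).
It fails at once if the capacitor is crushed: the bar presses on it with more than 80 N (contact force between clamp_bar and capacitor above 80 N).
It fails at once if the capacitor is pushed out of place by more than 10 mm (distance of capacitor from where it was at the start of the episode above 0.01 m).
It fails at once if a thing lying by is moved by more than 20 mm (distance of any of driver_blue, wick_spool, battery from where it was at the start of the episode above 0.02 m).
It also fails if it takes over 64 s, if anything falls off the work surface, if the arm or the gripper's body presses on something with over 40 N, if the wrist force passes 120 N, or if a joint passes its speed limit or range.

## Working session

There is one attempt and no reset: what is moved stays moved. The work goes in short steps, Python scripts to look and compute and a tool call to move; the robot and the scene stay as the last step left them, time stands still between calls to the robot, and variables do not carry over. Pictures are saved under pics/ and viewed, at most 10 in all, crops included, and the job is handed in when it is done.

Besides the shell and the picture viewer there is one more tool, called after "Call:" as name([rows], argument=value, ...), one row to a line, values as JSON. arm_command: Moves the arm, as the interface text tells. Its arguments: {"type":"object","properties":{"targets":{"type":"array","items":{"type":"array","items":{"type":"array","items":{"type":"number"}}}},"jaw":{"type":"number"},"newtons":{"type":"number"}},"required":["targets"]}

```bash
mkdir -p pics; ls
cat > h.py <<'E'
import numpy as np,cv2
from scipy.spatial.transform import Rotation as R
from cell import arm
def snap(name,fn):
    s=arm.observe(); im=arm.get_image(name)
    cv2.imwrite('pics/'+fn+'.png',im['pixels'][:,:,::-1]); 
    if name=='wrist':
        T=np.eye(4);T[:3,:3]=R.from_rotvec(s['ee_rot']).as_matrix();T[:3,3]=s['position']
        T=T@np.array(im['T_tool_cam']); im['xyz']=T[:3,3]; im['rotation']=T[:3,:3]
    np.save('pics/'+fn+'.npy',im,allow_pickle=True); return im
def load(fn): return np.load('pics/'+fn+'.npy',allow_pickle=True).item()
def pt(im,u,v):
    u=np.asarray(u);v=np.asarray(v);z=im['z_map'][v,u]
    c=np.stack([(u-im['cx'])/im['fx']*z,(v-im['cy'])/im['fy']*z,z],-1)
    return c@np.array(im['rotation']).T+np.array(im['xyz'])
def cloud(im):
    v,u=np.mgrid[0:400,0:640]; return pt(im,u,v)
E
python3 - <<'E'
from h import *
s=arm.observe();print({k:np.round(v,3) for k,v in s.items()})
print(R.from_rotvec(s['ee_rot']).as_matrix().round(3))
for n in('scene','side'):
    i=snap(n,n+'0');print(n,i['xyz'],np.array(i['rotation']).round(3),i['fx'])
E
```

```text
pics
{'clock': np.float64(0.0), 'joints': array([ 1.215,  0.435,  0.025,  1.574, -0.012,  1.134, -0.075]), 'dq': array([-0.002,  0.001,  0.   , -0.   , -0.   ,  0.002,  0.001]), 'joint_efforts': array([ 1.0000e-03, -6.6786e+01,  9.8500e-01, -3.1445e+01, -6.1000e-02,
        4.3000e-02,  0.0000e+00]), 'position': array([ 0.156, -0.605,  0.245]), 'ee_rot': array([-3.115e+00, -3.960e-01,  1.000e-03]), 'force': array([-0.032, -0.086, -0.571]), 'ft_torque': array([ 0.037, -0.01 , -0.017]), 'gripper_force': np.float64(0.0), 'width': np.float64(1.001)}
[[ 0.968  0.25  -0.001]
 [ 0.25  -0.968  0.001]
 [-0.    -0.002 -1.   ]]
scene [ 0.12634579 -0.41844157  0.71596182] [-2.22   0.965 -0.399] 418.8675848347853
side [0.60942885 0.70443    0.56963377] [-0.038 -2.748  1.455] 501.75745512162496
```

```bash
sed -i "s/return c@np.array(im\['rotation'\]).T/r=np.array(im['rotation']); r=R.from_rotvec(r).as_matrix() if r.ndim==1 else r\n    return c@r.T/" h.py; tail -8 h.py
```

```text
def load(fn): return np.load('pics/'+fn+'.npy',allow_pickle=True).item()
def pt(im,u,v):
    u=np.asarray(u);v=np.asarray(v);z=im['z_map'][v,u]
    c=np.stack([(u-im['cx'])/im['fx']*z,(v-im['cy'])/im['fy']*z,z],-1)
    r=np.array(im['rotation']); r=R.from_rotvec(r).as_matrix() if r.ndim==1 else r
    return c@r.T+np.array(im['xyz'])
def cloud(im):
    v,u=np.mgrid[0:400,0:640]; return pt(im,u,v)
```

View pics/scene0.png

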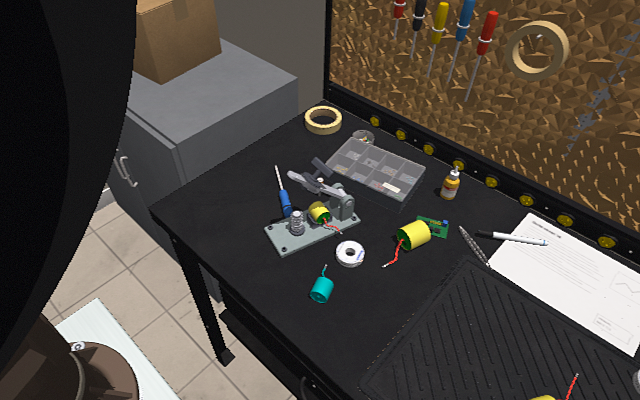

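View pics/side0.png

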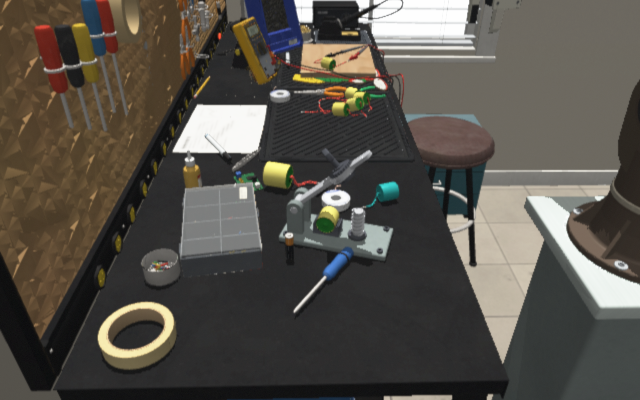

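Scene view: the clamp is at (312,225) with the wanted capacitor in its V-block at (319,212). Look-alikes are the turquoise drum (321,290) and the larger yellow drum (413,235). To be left alone are the driver (285,203), spool (350,253) and, in the side view, battery (289,248). The bar is open, with its T-handle near (320,168) in scene and (335,160) in side. Next: the clamp pose from the depth cloud.

Run:
```python
from h import *
for n in('scene0','side0'):
    im=load(n);P=cloud(im);ok=im['z_map']>0
    hsv=cv2.cvtColor(im['pixels'],cv2.COLOR_RGB2HSV)
    box=(slice(150,260),slice(255,365)) if n=='scene0' else (slice(140,262),slice(270,400))
    m=np.zeros(ok.shape,bool);m[box]=1;m&=ok
    table=P[...,2][m];print(n,'table z',np.median(table[abs(table)<.01]))
    g=m&(abs(P[...,2]-.012)<.005)&(hsv[...,1]<70)&(hsv[...,2]>70)
    # keep largest component
    k,l,st,_=cv2.connectedComponentsWithStats(cv2.dilate(g.astype(np.uint8),np.ones((3,3))));j=1+np.argmax(st[1:,4]);g&=l==j
    Q=P[g][:,:2];r=cv2.minAreaRect((Q*1000).astype(np.float32));print('plate',g.sum(),r,cv2.boxPoints(r).round(0).tolist(),np.median(P[g][:,2]))
    ye=m&(hsv[...,0]>22)&(hsv[...,0]<36)&(hsv[...,1]>120)&(hsv[...,2]>70)
    print('yellow',P[ye].mean(0),P[ye].max(0),P[ye].min(0))
    hi=m&(P[...,2]>.085); print('hi',hi.sum(),P[hi].min(0),P[hi].max(0))
    st=m&(P[...,2]>.06)&(P[...,2]<.072)
    for zlo in (.05,.062,.07,.08,.09,.1,.11,.12,.13,.14,.15,.16,.17,.18,.19,.2):
        q=P[m&(P[...,2]>zlo)&(P[...,2]<zlo+.01)]
        if len(q): print(zlo,len(q),q.min(0).round(3),q.max(0).round(3))
im=load('scene0');c=cv2.resize(im['pixels'][140:270,230:380],None,fx=5,fy=4.6*1,interpolation=cv2.INTER_CUBIC)
a=cv2.resize(im['pixels'][150:265,250:370],(600,575),interpolation=cv2.INTER_CUBIC);cv2.imwrite('pics/crop0.png',a[:,:,::-1])
```

```text
scene0 table z 2.882207694310246e-05
plate 1719 ((556.516357421875, -25.30810546875), (86.98721313476562, 196.28616333007812), 71.76652526855469) [[450.0, -36.0], [636.0, -97.0], [663.0, -15.0], [477.0, 47.0]] 0.012043740293216199
yellow [ 0.56924947 -0.02732117  0.05008321] [0.626241   0.01428807 0.05775086] [ 0.55208275 -0.04649128 -0.00079913]
hi 844 [ 0.50419876 -0.05448908  0.08573142] [0.61029477 0.00310844 0.18645852]
0.05 247 [ 0.51  -0.076  0.05 ] [0.787 0.067 0.06 ]
0.062 130 [ 0.509 -0.076  0.062] [ 0.642 -0.002  0.072]
0.07 184 [ 0.603 -0.075  0.07 ] [ 0.642 -0.018  0.08 ]
0.08 40 [ 0.588 -0.072  0.08 ] [ 0.63  -0.026  0.09 ]
0.09 42 [ 0.577 -0.052  0.091] [ 0.605 -0.028  0.1  ]
0.1 44 [ 0.571 -0.048  0.101] [ 0.597 -0.024  0.11 ]
0.11 35 [ 0.564 -0.046  0.11 ] [ 0.586 -0.021  0.119]
0.12 45 [ 0.537 -0.043  0.12 ] [ 0.576 -0.03   0.13 ]
0.13 58 [ 0.53  -0.043  0.13 ] [0.57  0.002 0.14 ]
0.14 90 [ 0.529 -0.045  0.14 ] [0.567 0.003 0.15 ]
0.15 144 [ 0.524 -0.05   0.15 ] [ 0.57  -0.005  0.16 ]
0.16 153 [ 0.516 -0.054  0.16 ] [ 0.586 -0.006  0.17 ]
0.17 150 [ 0.507 -0.049  0.
[... 578 characters left out ...]
 ]
0.062 195 [ 0.509 -0.068  0.062] [ 0.646 -0.004  0.072]
0.07 235 [ 0.609 -0.072  0.07 ] [ 0.644 -0.014  0.08 ]
0.08 57 [ 0.592 -0.057  0.08 ] [ 0.622 -0.023  0.09 ]
0.09 69 [ 0.583 -0.049  0.09 ] [ 0.606 -0.019  0.1  ]
0.1 76 [ 0.572 -0.045  0.1  ] [ 0.597 -0.017  0.11 ]
0.11 62 [ 0.551 -0.044  0.11 ] [ 0.588 -0.015  0.12 ]
0.12 77 [ 0.545 -0.035  0.12 ] [ 0.577 -0.004  0.13 ]
0.13 98 [ 0.528 -0.037  0.13 ] [ 0.57  -0.001  0.14 ]
0.14 135 [ 0.528 -0.043  0.14 ] [0.567 0.003 0.15 ]
0.15 178 [ 0.53  -0.039  0.15 ] [ 0.57  -0.002  0.16 ]
0.16 87 [ 0.521 -0.051  0.16 ] [ 0.583 -0.001  0.17 ]
0.17 124 [ 0.511 -0.047  0.17 ] [0.582 0.001 0.18 ]
0.18 58 [ 0.505 -0.018  0.18 ] [0.58  0.001 0.186]
```

View pics/crop0.png

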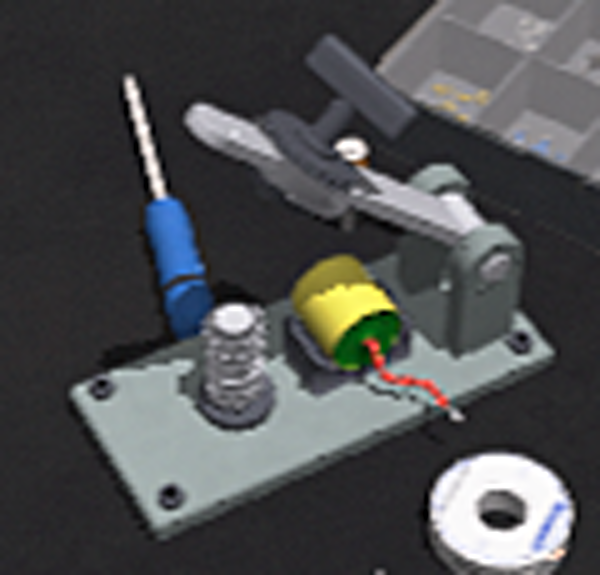

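The crop confirms the choice: the small yellow drum (green end, red lead) sits in the clamp's V-block, with the bar open above it. Now the bar angle and handle direction in the clamp frame.

```bash
cat >> h.py <<'E'
th=np.deg2rad(-18.25);O=np.array([.5565,-.0253,0])
B=R.from_euler('z',th).as_matrix()   # clamp->world
def toB(P): return (P-O)@B
E
python3 - <<'E'
from h import *
A=[]
for n in('scene0','side0'):
    im=load(n);P=toB(cloud(im)).reshape(-1,3);P=P[(im['z_map']>0).ravel()]
    s=P[(abs(P[:,0]+30e-3)<.03)&(abs(P[:,1])<.03)&(abs(P[:,2]-.0665)<.002)]
    print(n,'stud',len(s),s.mean(0),s.min(0),s.max(0))
    y=P[(abs(P[:,0]-.025)<.03)&(abs(P[:,1])<.03)&(P[:,2]>.053)&(P[:,2]<.057)];print('captop',y.mean(0))
    f=P[(abs(P[:,0]-.08)<.03)&(abs(P[:,1])<.045)&(P[:,2]>.077)&(P[:,2]<.081)];print('forktop',len(f),f.mean(0),f.min(0),f.max(0))
    q=P[(P[:,2]>.085)&(abs(P[:,1])<.06)&(P[:,0]<.08)&(P[:,0]>-.12)]
    A.append(q)
    d=q-[.08,0,.064]
    b=d[(abs(d[:,1])<.012)&(np.hypot(d[:,0],d[:,2])<.08)]
    print('bar angle near',np.degrees(np.arctan2(b[:,2],-b[:,0])).round(0)[::8])
q=np.vstack(A);d=q-[.08,0,.064]
# angle search: top-face points of bar lie at normal height 4mm
best=max(np.arange(.3,1.3,.005),key=lambda a:(abs(d@[np.sin(a),0,np.cos(a)]-.004)<.0012).sum());a=best;print('angle',a)
for a in(a,):
    along=-(d@[np.cos(a)*1,0,-np.sin(a)]);h=d@[np.sin(a),0,np.cos(a)]
    m=(h>.033)&(h<.05);L=np.c_[along[m],d[m,1]];print(m.sum(),L.mean(0),L.min(0),L.max(0));r=cv2.minAreaRect((L*1000).astype(np.float32));print(r)
    t=(h>.045);L=np.c_[along[t],d[t,1]];print(t.sum(),h[t].max(),L.mean(0),cv2.minAreaRect((L*1000).astype(np.float32)))
    e=(abs(h-.004)<.002)&(along>.14);print('tab',along[e].max(),d[e,1].min(),d[e,1].max())
E
```

```text
scene0 stud 44 [-3.76464692e-02 -6.60991085e-05  6.63972442e-02] [-0.0461334  -0.01176508  0.06453112] [-0.02729874  0.00841466  0.068416  ]
captop [0.01620845 0.00154401 0.05466779]
forktop 72 [ 0.06879746 -0.00131096  0.07850697] [ 0.05279425 -0.02557303  0.0770024 ] [0.08010762 0.0276183  0.08075522]
bar angle near [43. 43. 43. 43. 43. 42. 42. 42. 41. 37. 41. 36. 33. 36. 32.]
side0 stud 55 [-0.03741428 -0.00026168  0.06607301] [-0.04664645 -0.01103097  0.06451649] [-0.02731595  0.00889743  0.06811348]
captop [0.01582952 0.00343287 0.05438793]
forktop 77 [0.06847895 0.00413366 0.07835141] [ 0.05250346 -0.02557634  0.07700779] [0.07990385 0.03002435 0.08051537]
bar angle near [42. 42. 42. 42. 42. 42. 41. 42. 42. 41. 41. 39.]
angle 0.7300000000000004
268 [0.1193364  0.00290604] [ 0.10076131 -0.02168474] [0.13190839 0.02425463]
((116.82746887207031, 1.540750503540039), (50.717262268066406, 13.749646186828613), 59.65481185913086)
42 0.046419475337997465 [0.1172887  0.00335053] ((116.88768768310547, 1.2914352416992188), (46.75722885131836, 9.194881439208984), 62.02984619140625)
tab 0.1798696460796673 -0.01141695643183273 0.0138326436640051
```

```bash
cat >> h.py <<'E'
def rows(p1,yaw1,n,yaw0=None):
    """rows for a tool-down move in equal steps, from the measured pose"""
    s=arm.observe();M=R.from_rotvec(s['ee_rot']).as_matrix();p0=np.array(s['position'])
    y0=np.arctan2(M[1,0],M[0,0]) if yaw0 is None else np.deg2rad(yaw0)
    dy=(np.deg2rad(yaw1)-y0+np.pi)%(2*np.pi)-np.pi
    out=[]
    for i in range(n):
        a=y0+dy*i/n;d=(np.array(p1)-p0)/n
        Rt=np.array([[np.cos(a),np.sin(a),0],[np.sin(a),-np.cos(a),0],[0,0,-1]])
        v=Rt.T@d; out.append([*(v.round(4)),0,0,round(-dy/n,4)])
    for k in range(0,n,10): print(str([[float(x) for x in r] for r in out[k:k+10]]).replace(' ',''))
def st():
    s=arm.observe();M=R.from_rotvec(s['ee_rot']).as_matrix()
    print('t',round(float(s['clock']),2),'p',np.round(s['position'],4),'yaw',np.degrees(np.arctan2(M[1,0],M[0,0])).round(1),'q',np.round(s['joints'],2),'F',np.round(s['force'],2),'T',np.round(s['ft_torque'],3),'w',round(float(s['width']),3),round(float(s['gripper_force']),2))
E
python3 -c "
from h import *
rows([.50,-.03,.33],132,14)"
```

```text
[[0.034,-0.0336,-0.0061,0.0,0.0,-0.1465],[0.0386,-0.0283,-0.0061,0.0,0.0,-0.1465],[0.0423,-0.0223,-0.0061,0.0,0.0,-0.1465],[0.0451,-0.0159,-0.0061,0.0,0.0,-0.1465],[0.047,-0.0092,-0.0061,0.0,0.0,-0.1465],[0.0478,-0.0022,-0.0061,0.0,0.0,-0.1465],[0.0476,0.0048,-0.0061,0.0,0.0,-0.1465],[0.0464,0.0117,-0.0061,0.0,0.0,-0.1465],[0.0442,0.0183,-0.0061,0.0,0.0,-0.1465],[0.041,0.0246,-0.0061,0.0,0.0,-0.1465]]
[[0.037,0.0303,-0.0061,0.0,0.0,-0.1465],[0.0322,0.0354,-0.0061,0.0,0.0,-0.1465],[0.0267,0.0397,-0.0061,0.0,0.0,-0.1465],[0.0206,0.0432,-0.0061,0.0,0.0,-0.1465]]
```

Call:
arm_command([
  [[0.034, -0.034, -0.006, 0, 0, -0.146], [0.039, -0.028, -0.006, 0, 0, -0.146], [0.042, -0.022, -0.006, 0, 0, -0.146], [0.045, -0.016, -0.006, 0, 0, -0.146], [0.047, -0.009, -0.006, 0, 0, -0.146], [0.048, -0.002, -0.006, 0, 0, -0.146], [0.048, 0.005, -0.006, 0, 0, -0.146], [0.046, 0.012, -0.006, 0, 0, -0.146], [0.044, 0.018, -0.006, 0, 0, -0.146], [0.041, 0.025, -0.006, 0, 0, -0.146]],
])

```text
clock: 1.35
position: [0.4044, -0.1944, 0.3058]
ee_rot: [-2.053, -2.378, 0.001]
force: [0.1, -0.6, -0.3]
width: 1.001
gripper_force: 0.0
```

```bash
python3 -c "
from h import *
st()
rows([.50,-.03,.33],132,5)"
```

```text
t 1.35 p [ 0.4044 -0.1944  0.3058] yaw 98.4 q [ 0.77  0.13 -0.49  1.85  0.07  1.17  0.4 ] F [ 0.09 -0.63 -0.25] T [-0.101 -0.206  0.039] w 1.001 0.0
[[0.0297,0.0237,-0.0048,0.0,0.0,-0.1173],[0.0268,0.027,-0.0048,0.0,0.0,-0.1173],[0.0234,0.03,-0.0048,0.0,0.0,-0.1173],[0.0197,0.0325,-0.0048,0.0,0.0,-0.1173],[0.0158,0.0346,-0.0048,0.0,0.0,-0.1173]]
```

Call:
arm_command([
  [[0.03, 0.024, -0.005, 0, 0, -0.117], [0.027, 0.027, -0.005, 0, 0, -0.117], [0.023, 0.03, -0.005, 0, 0, -0.117], [0.02, 0.032, -0.005, 0, 0, -0.117], [0.016, 0.035, -0.005, 0, 0, -0.117], [0, 0, 0, 0, 0, 0]],
])

```text
clock: 2.1
position: [0.5013, -0.0283, 0.3308]
ee_rot: [-1.278, -2.87, -0.003]
force: [0.4, -0.1, -0.1]
width: 1.001
gripper_force: 0.0
```

```bash
python3 -c "
from h import *
st()
im=snap('wrist','w1'); print(np.array(im['T_tool_cam']).round(3), im['fx'])"
```

```text
t 2.1 p [ 0.5013 -0.0283  0.3308] yaw 132.0 q [ 0.51  0.24 -0.69  1.69  0.16  1.26  0.52] F [ 0.37 -0.1  -0.07] T [-0.045 -0.119  0.015] w 1.001 0.0
[[-0.    -0.969 -0.248  0.066]
 [ 1.     0.    -0.001  0.   ]
 [ 0.001 -0.248  0.969 -0.137]
 [ 0.     0.     0.     1.   ]] 295.3350714857759
```

View pics/w1.png

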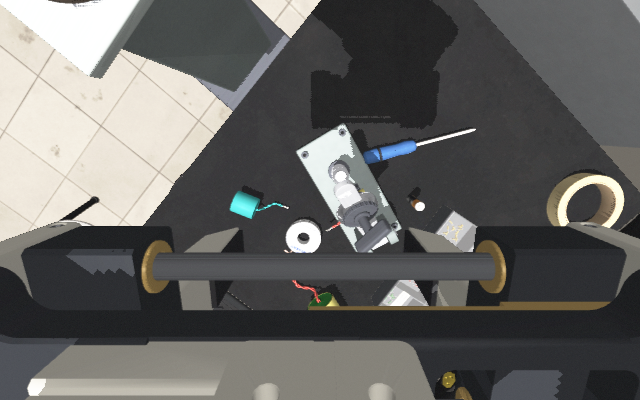

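Wrist view: clamp at (345,200) with stud at (340,175) and T-handle at (372,235). The driver is at (390,150), the battery at (419,206) and the spool at (302,237).

Run:
```python
from h import *
im=load('w1');W=cloud(im);P=toB(W);ok=im['z_map']>0
m=ok&(abs(P[...,0])<.12)&(abs(P[...,1])<.06)
hsv=cv2.cvtColor(im['pixels'],cv2.COLOR_RGB2HSV)
g=m&(abs(P[...,2]-.012)<.004)&(hsv[...,1]<70)&(hsv[...,2]>70)
print('plate B',cv2.minAreaRect((P[g][:,:2]*1000).astype(np.float32)),np.median(P[g][:,2]))
Ps={'w1':P[m]}
for n in('scene0','side0'):
    j=load(n);q=toB(cloud(j))[j['z_map']>0];Ps[n]=q[(abs(q[:,0])<.12)&(abs(q[:,1])<.06)]
for n,q in Ps.items():
    s=q[(abs(q[:,0]+.037)<.016)&(abs(q[:,1])<.016)&(q[:,2]>.0645)&(q[:,2]<.0685)]
    if len(s):print(n,'stud',len(s),cv2.minEnclosingCircle((s[:,:2]*1000).astype(np.float32)),s[:,2].mean())
    f=q[(q[:,0]>.04)&(q[:,2]>.074)&(q[:,2]<.081)];
    if len(f): print('fork',f.min(0),f.max(0))
q=np.vstack(list(Ps.values()));q=q[q[:,2]>.085]
for hx in(.0705,.0725,.0745):
    d=q-[hx,0,.064]
    f=lambda a:(abs(d@[np.sin(a),0,np.cos(a)]-.004)<.001).sum()
    a=max(np.arange(.4,1.2,.005),key=f)
    al=-(d@[np.cos(a),0,-np.sin(a)]);h=d@[np.sin(a),0,np.cos(a)]
    t=(h>.033)&(h<.05)
    print(hx,a,f(a),'handle',cv2.minAreaRect((np.c_[al[t],d[t,1]]*1000).astype(np.float32)),h[t].max())
    e=(abs(h-.004)<.002)&(al>.14);print('tab',al[e].max(),d[e,1].min(),d[e,1].max())
```

```text
plate B ((-0.7074813842773438, 0.7707557678222656), (195.18699645996094, 85.34467315673828), 0.5991394519805908) 0.00983860916451834
w1 stud 38 ((-38.717384338378906, 0.5844717025756836), 7.738610744476318) 0.06507819539955077
fork [ 0.06406239 -0.01610942  0.07408437] [0.08004919 0.02845685 0.07797131]
scene0 stud 44 ((-38.515968322753906, -0.5595537424087524), 11.258679389953613) 0.06639724419919463
fork [ 0.05279425 -0.02644161  0.07407726] [0.08148165 0.0276183  0.08075522]
side0 stud 55 ((-37.73831558227539, -1.1446610689163208), 10.440885543823242) 0.06607301151594049
fork [ 0.04900749 -0.02557634  0.07402864] [0.08165553 0.03060529 0.08079648]
0.0705 1.1900000000000008 2619 handle ((341.224609375, 28.63347816467285), (60.16252899169922, 21.294404983520508), 47.59775161743164) 0.04999613387511183
tab 0.3895765967061283 -0.007805803219717513 0.05444249792228093
0.0725 1.1850000000000007 2614 handle ((341.5662536621094, 28.432571411132812), (60.79129409790039, 21.332746505737305), 47.57386779785156) 0.049983934116362067
tab 0.39031231540477523 -0.007805803219717513 0.05492265754982372
0.0745 1.1800000000000006 2624 handle ((342.10919189453125, 28.441072463989258), (60.851863861083984, 21.37075424194336), 47.55063247680664) 0.049978051782680305
tab 0.39105680622007843 -0.008397718102097003 0.05512603389687762
```

```bash
sed -i 's/^th=.*/th=np.deg2rad(-18.0);O=np.array([.5491,-.0226,0])/' h.py
python3 - <<'E'
from h import *
qs=[]
for n in('scene0','side0','w1'):
    j=load(n);q=toB(cloud(j))[j['z_map']>0];qs.append(q[(abs(q[:,0])<.13)&(abs(q[:,1])<.045)&(q[:,2]>.085)&(q[:,2]<.19)&(n!='w1' or q[:,2]<.19)])
q=np.vstack(qs)
d=q-[.08,0,.064]
f=lambda a:(abs(d@[np.sin(a),0,np.cos(a)]-.004)<.001).sum()
a=max(np.arange(.4,1.2,.005),key=f)
al=-(d@[np.cos(a),0,-np.sin(a)]);h=d@[np.sin(a),0,np.cos(a)]
t=(h>.033)&(h<.05)&(al<.15)
print(a,f(a),'handle',cv2.minAreaRect((np.c_[al[t],d[t,1]]*1000).astype(np.float32)),h[t].max())
e=(abs(h-.004)<.002)&(al>.14);print('tab',al[e].max(),d[e,1].min(),d[e,1].max())
def tab(a,l=.16,n=.004): return O+B@np.array([.08-l*np.cos(a)+n*np.sin(a),0,.064+l*np.sin(a)+n*np.cos(a)])
for b in(a,.5,.3,.15,.065,0): print(round(b,3),'tab',tab(b).round(4),'handle',tab(b,.11,.039).round(4))
p=tab(a,.158);rows([p[0],p[1],p[2]+.019+.03],162,6)
E
```

```text
0.7550000000000003 762 handle ((111.19940185546875, 1.5556526184082031), (50.93183898925781, 15.257355690002441), 60.159217834472656) 0.04876408943388818
tab 0.17491597525124392 -0.011827196551896653 0.013722620366665056
0.755 tab [ 0.517  -0.0122  0.1766] handle [ 0.5744 -0.0308  0.1678]
0.5 tab [ 0.4935 -0.0045  0.1442] handle [ 0.5512 -0.0233  0.151 ]
0.3 tab [ 0.4809 -0.0005  0.1151] handle [ 0.5362 -0.0184  0.1338]
0.15 tab [0.4753 0.0014 0.0919] handle [ 0.5273 -0.0155  0.119 ]
0.065 tab [0.4736 0.0019 0.0784] handle [ 0.5232 -0.0142  0.1101]
0 tab [0.473  0.0021 0.068 ] handle [ 0.5206 -0.0133  0.103 ]
[[0.0002,0.0042,0.0177,0.0,0.0,-0.0879],[-0.0001,0.0042,0.0177,0.0,0.0,-0.0879],[-0.0005,0.0041,0.0177,0.0,0.0,-0.0879],[-0.0009,0.0041,0.0177,0.0,0.0,-0.0879],[-0.0012,0.004,0.0177,0.0,0.0,-0.0879],[-0.0016,0.0039,0.0177,0.0,0.0,-0.0879]]
```

Call:
arm_command([
  [[0, 0.004, 0.018, 0, 0, -0.088], [0, 0.004, 0.018, 0, 0, -0.088], [0, 0.004, 0.018, 0, 0, -0.088], [-0.001, 0.004, 0.018, 0, 0, -0.088], [-0.001, 0.004, 0.018, 0, 0, -0.088], [-0.002, 0.004, 0.018, 0, 0, -0.088], [0, 0, 0, 0, 0, 0]],
], jaw=0, newtons=20)

```text
clock: 3.02
position: [0.5167, -0.0152, 0.2214]
ee_rot: [-0.498, -3.099, 0.001]
force: [-1.3, -0.3, 1.0]
width: 0.29
gripper_force: 0.0
```

Run:
```python
from h import *
st()
s=arm.observe();p0=np.array(s['position']);print(toB(p0))
def tip(a,l=.158,n=.004): return O+B@np.array([.08-l*np.cos(a)+n*np.sin(a),0,.064+l*np.sin(a)+n*np.cos(a)+.019])
c=p0
M=R.from_rotvec(s['ee_rot']).as_matrix()
for a in(.755,.65,.55,.45,.35,.25,.2,.15,.12,.1,.08,.065):
    t=tip(a);print(a,(M.T@(t-c)).round(4));c=t
```

```text
t 3.02 p [ 0.5167 -0.0152  0.2214] yaw 161.8 q [ 0.5   0.39 -0.76  1.82  0.3   1.06  0.88] F [-1.29 -0.29  0.95] T [ 0.085 -0.179 -0.027] w 0.29 0.0
[-0.03309702 -0.00302211  0.22135432]
0.755 [-0.0008  0.0031  0.0272]
0.65 [ 0.011  -0.      0.0124]
0.55 [ 0.0092 -0.      0.0128]
0.45 [ 0.0079 -0.      0.0137]
0.35 [ 0.0065 -0.      0.0144]
0.25 [ 0.005 -0.     0.015]
0.2 [0.0019 0.     0.0077]
0.15 [0.0015 0.     0.0077]
0.12 [0.0007 0.     0.0047]
0.1 [0.0004 0.     0.0031]
0.08 [0.0004 0.     0.0031]
0.065 [0.0002 0.     0.0024]
```

Call:
arm_command([
  [[0, 0.002, 0.014, 0, 0, 0], [0, 0.001, 0.011, 0, 0, 0], [0.006, 0, 0.008, 0, 0, 0], [0.005, 0, 0.006, 0, 0, 0], [0.005, 0, 0.007, 0, 0, 0], [0.005, 0, 0.007, 0, 0, 0]],
])

```text
clock: 3.78
position: [0.4986, -0.0044, 0.1694]
ee_rot: [0.494, 3.102, -0.0]
force: [0.8, -0.7, -0.4]
width: 0.005
gripper_force: 0.2
```

Run:
```python
from h import *
st()
```

```text
t 3.77 p [ 0.4986 -0.0044  0.1694] yaw 161.9 q [ 0.47  0.42 -0.74  1.93  0.35  0.93  0.81] F [ 0.76 -0.67 -0.41] T [-0.014 -0.247  0.05 ] w 0.005 0.19
```

Call:
arm_command([
  [[0.004, 0, 0.007, 0, 0, 0], [0.004, 0, 0.007, 0, 0, 0], [0.003, 0, 0.007, 0, 0, 0], [0.003, 0, 0.007, 0, 0, 0]],
])

```text
clock: 4.28
position: [0.4854, -0.0001, 0.1412]
ee_rot: [-0.494, -3.102, 0.0]
force: [-0.5, -0.0, 0.1]
width: 0.005
gripper_force: 0.1
```

Run:
```python
from h import *
st()
im=snap('side','s1')
a=cv2.resize(im['pixels'][110:270,260:420],(600,600),interpolation=cv2.INTER_CUBIC);cv2.imwrite('pics/s1c.png',a[:,:,::-1])
```

```text
t 4.28 p [ 4.854e-01 -1.000e-04  1.412e-01] yaw 161.9 q [ 0.45  0.44 -0.73  1.99  0.38  0.86  0.77] F [-0.49 -0.01  0.12] T [ 0.002 -0.159 -0.001] w 0.005 0.11
```

View pics/s1c.png

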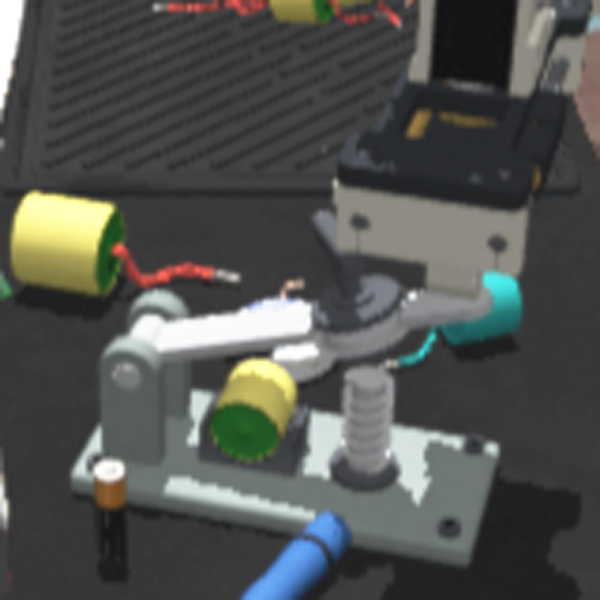

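The side crop shows the closed fingers on the tab (455,280) with the bar following, now near 0.35 rad. The T-handle (330,240) is clear of the gripper body. Continuing down.

Call:
arm_command([
  [[0.002, 0, 0.007, 0, 0, 0], [0.002, 0, 0.007, 0, 0, 0], [0.002, 0, 0.007, 0, 0, 0], [0.001, 0, 0.006, 0, 0, 0], [0.001, 0, 0.004, 0, 0, 0], [0, 0, 0.003, 0, 0, 0]],
])

```text
clock: 5.08
position: [0.4779, 0.0024, 0.1075]
ee_rot: [-0.494, -3.102, 0.0]
force: [-0.2, -0.1, -0.7]
width: 0.004
gripper_force: 0.0
```

Call:
arm_command([
  [[0, 0, 0.003, 0, 0, 0], [0, 0, 0.002, 0, 0, 0]],
])

```text
clock: 5.32
position: [0.478, 0.0023, 0.1026]
ee_rot: [0.494, 3.102, -0.0]
force: [-0.4, 0.3, 0.5]
width: 0.006
gripper_force: 0.0
```

Call:
arm_command([
  [[0, 0, 0.002, 0, 0, 0], [0, 0, 0, 0, 0, 0]],
])

```text
clock: 5.58
position: [0.4779, 0.0023, 0.1006]
ee_rot: [-0.494, -3.102, 0.0]
force: [0.5, -0.4, -0.2]
width: 0.005
gripper_force: 0.0
```

Call:
arm_command([
  [[0, 0, 0.001, 0, 0, 0], [0, 0, 0.001, 0, 0, 0], [0, 0, 0, 0, 0, 0]],
])

```text
clock: 5.95
position: [0.478, 0.0023, 0.0987]
ee_rot: [-0.494, -3.102, 0.0]
force: [-1.3, 0.1, 0.2]
width: 0.005
gripper_force: 0.0
```

Call:
arm_command([
  [[0, 0, 0.001, 0, 0, 0], [0, 0, 0.001, 0, 0, 0], [0, 0, 0, 0, 0, 0]],
])

```text
clock: 6.32
position: [0.478, 0.0024, 0.097]
ee_rot: [0.494, 3.102, -0.0]
force: [-1.3, -0.1, 5.8]
width: 0.006
gripper_force: 2.6
```

Contact at 5.8 N with the fingertips at z = 0.078 m: the nut is on the stud, bar about 0.065. Lifting off to look at the handle.

Call:
arm_command([
  [[0, 0, 0, 0, 0, 0], [0, 0, -0.04, 0, 0, 0], [0, 0, -0.04, 0, 0, 0], [0, 0, -0.04, 0, 0, 0]],
], jaw=0.05)

```text
clock: 6.82
position: [0.4777, 0.0023, 0.2178]
ee_rot: [-0.494, -3.102, -0.0]
force: [1.1, -0.4, -0.2]
width: 0.389
gripper_force: 0.0
```

Run:
```python
from h import *
rows([.51,-.012,.24],102,6)
```

```text
[[-0.0059,-0.0006,-0.0037,0.0,0.0,0.1743],[-0.0059,0.0004,-0.0037,0.0,0.0,0.1743],[-0.0057,0.0014,-0.0037,0.0,0.0,0.1743],[-0.0054,0.0024,-0.0037,0.0,0.0,0.1743],[-0.0049,0.0033,-0.0037,0.0,0.0,0.1743],[-0.0042,0.0041,-0.0037,0.0,0.0,0.1743]]
```

Call:
arm_command([
  [[-0.006, -0.001, -0.004, 0, 0, 0.174], [-0.006, 0, -0.004, 0, 0, 0.174], [-0.006, 0.001, -0.004, 0, 0, 0.174], [-0.005, 0.002, -0.004, 0, 0, 0.174], [-0.005, 0.003, -0.004, 0, 0, 0.174], [-0.004, 0.004, -0.004, 0, 0, 0.174], [0, 0, 0, 0, 0, 0]],
])

```text
clock: 7.7
position: [0.5095, -0.0135, 0.2407]
ee_rot: [1.974, 2.444, -0.0]
force: [0.2, -0.3, -0.4]
width: 0.547
gripper_force: 0.0
```

Run:
```python
from h import *
st()
w=snap('wrist','w2');a=snap('scene','sc2');b=snap('side','si2')
for n,j in(('w',w),('scene',a),('side',b)):
    P=toB(cloud(j));m=(j['z_map']>0)&(P[...,2]>.106)&(P[...,2]<.128)&(abs(P[...,0]+.03)<.045)&(abs(P[...,1])<.04)
    q=P[m]
    if len(q)<5: print(n,len(q));continue
    r=cv2.minAreaRect((q[:,:2]*1000).astype(np.float32));print(n,len(q),r,q[:,2].max())
    t=q[q[:,2]>.1155];print('top',len(t),cv2.minAreaRect((t[:,:2]*1000).astype(np.float32)) if len(t)>4 else '')
    P2=P[(j['z_map']>0)&(P[...,0]<-.065)&(P[...,0]>-.1)&(abs(P[...,1])<.02)&(P[...,2]>.06)&(P[...,2]<.09)]
    if len(P2)>5:
        d=P2[:,:]-[.08,0,.064];k=np.polyfit(-d[:,0],d[:,2],1);print('tab',len(d),(d[:,2]-.004).mean()/(-d[:,0]).mean(),d[:,1].min(),d[:,1].max())
cv2.imwrite('pics/si2c.png',cv2.resize(b['pixels'][130:260,270:410],(600,557),interpolation=cv2.INTER_CUBIC)[:,:,::-1])
```

```text
t 7.7 p [ 0.5095 -0.0135  0.2407] yaw 102.1 q [ 0.36  0.31 -0.56  1.82  0.19  1.06 -0.05] F [ 0.21 -0.29 -0.43] T [ 0.004 -0.089  0.023] w 0.547 0.0
w 615 ((-27.612340927124023, 0.5468578338623047), (11.070917129516602, 47.9547004699707), 30.404924392700195) 0.11752774318443271
top 195 ((-28.20531463623047, 1.2991924285888672), (9.08750057220459, 43.493717193603516), 30.5385799407959)
tab 535 0.04726696348062471 -0.010960524427638124 0.011135280328605087
scene 172 ((-28.1919002532959, -0.07240104675292969), (12.841878890991211, 47.72284698486328), 31.258255004882812) 0.12079825831011748
top 97 ((-28.272640228271484, 0.1387481689453125), (11.45125675201416, 47.248046875), 29.951953887939453)
tab 130 0.058546068512880634 -0.011893617952608406 0.010286679093697999
side 153 ((-28.02686309814453, 2.487895965576172), (10.004788398742676, 47.45951461791992), 30.04168701171875) 0.11934301929678587
top 83 ((-27.993785858154297, 1.8645820617675781), (9.92818546295166, 46.413326263427734), 29.06588363647461)
tab 155 0.05319026555512255 -0.011507608385101599 0.013748853411012377
```

View pics/w2.png

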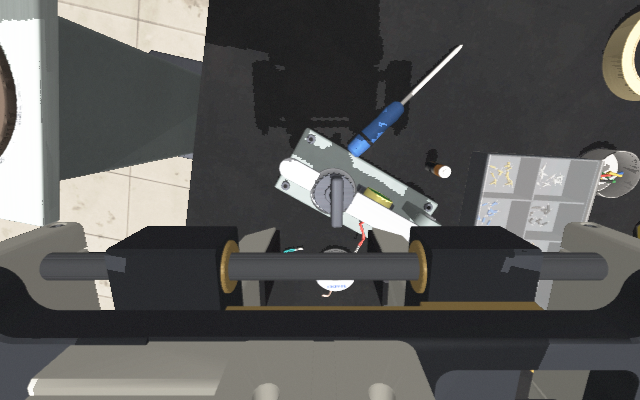

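The wrist view shows the bar down with the nut on the stud and the T-handle at (337,200), lying along tool x. From depth, the handle centre is at clamp (-28, 0.8) mm, turn about 1.04 rad, bar about 0.057. Descending to grip it.

Call:
arm_command([
  [[-0.001, 0.007, 0.03, 0, 0, 0], [-0.001, 0.006, 0.03, 0, 0, 0], [0, 0, 0.035, 0, 0, 0], [0, 0, 0.035, 0, 0, 0], [0, 0, 0, 0, 0, 0]],
], jaw=0.05)

```text
clock: 8.48
position: [0.5203, -0.0128, 0.1086]
ee_rot: [-1.97, -2.442, 0.005]
force: [0.7, 0.8, 0.4]
width: 0.541
gripper_force: 0.0
```

Run:
```python
from h import *
st();print(toB(np.array(arm.observe()['position'])))
```

```text
t 8.47 p [ 0.5203 -0.0128  0.1086] yaw 102.2 q [ 0.29  0.48 -0.5   1.95  0.32  0.79 -0.17] F [0.69 0.82 0.41] T [ 0.019 -0.082  0.002] w 0.541 0.0
[-0.03045775  0.00041367  0.10864245]
```

Call:
arm_command([
  [[0, 0.002, 0, 0, 0, 0], [0, 0, 0, 0, 0, 0], [0, 0, 0, 0, 0, 0], [0, 0, 0, 0, 0, 0], [0, 0, 0, 0, 0, 0], [0, 0, 0, 0, 0, 0]],
], jaw=0, newtons=12)

```text
clock: 9.22
position: [0.522, -0.0129, 0.1108]
ee_rot: [-1.974, -2.441, 0.006]
force: [-8.9, -1.1, 9.3]
width: 0.122
gripper_force: 12.1
```

Run:
```python
from h import *
st();print(toB(np.array(arm.observe()['position'])))
```

```text
t 9.22 p [ 0.522  -0.0129  0.1108] yaw 102.1 q [ 0.29  0.48 -0.5   1.94  0.32  0.8  -0.17] F [-8.89 -1.09  9.32] T [-0.365  1.973 -0.042] w 0.122 12.13
[-0.02873663  0.00087311  0.11078482]
```

Call:
arm_command([
  [[0, -0.0015, 0, 0, 0, 0], [0, 0, 0, 0, 0, 0]],
])

```text
clock: 9.48
position: [0.5219, -0.0129, 0.1108]
ee_rot: [-1.975, -2.442, 0.002]
force: [-5.9, -1.2, 7.2]
width: 0.12
gripper_force: 12.1
```

Run:
```python
from h import *
st();print(toB(np.array(arm.observe()['position'])))
```

```text
t 9.47 p [ 0.5219 -0.0129  0.1108] yaw 102.1 q [ 0.29  0.48 -0.5   1.94  0.32  0.79 -0.17] F [-5.95 -1.21  7.22] T [-0.339  1.226 -0.048] w 0.12 12.12
[-0.02882581  0.00082787  0.11082043]
```

Call:
arm_command([
  [[0, -0.0025, 0, 0, 0, 0], [0, 0, 0, 0, 0, -0.06], [0, 0, 0, 0, 0, -0.06], [0, 0, 0, 0, 0, 0]],
])

```text
clock: 9.98
position: [0.5215, -0.013, 0.111]
ee_rot: [1.825, 2.555, 0.003]
force: [4.1, -0.2, 0.2]
width: 0.128
gripper_force: 12.0
```

Run:
```python
from h import *
st();print(toB(np.array(arm.observe()['position'])))
```

```text
t 9.97 p [ 0.5215 -0.013   0.111 ] yaw 108.9 q [ 0.32  0.49 -0.53  1.95  0.34  0.8  -0.07] F [ 4.14 -0.21  0.17] T [-0.064 -0.751 -0.005] w 0.128 12.05
[-0.02919096  0.00061713  0.11100291]
```

Call:
arm_command([
  [[0, 0.001, 0.002, 0, 0, 0], [0, 0, 0, 0, 0, -0.08], [0, 0, 0, 0, 0, -0.08], [0, 0, 0, 0, 0, 0]],
])

```text
clock: 10.48
position: [0.5216, -0.0129, 0.1097]
ee_rot: [1.615, 2.693, -0.0]
force: [-2.9, -1.1, 14.0]
width: 0.121
gripper_force: 12.1
```

Run:
```python
from h import *
st();print(toB(np.array(arm.observe()['position'])))
```

```text
t 10.47 p [ 0.5216 -0.0129  0.1097] yaw 118.1 q [ 0.34  0.5  -0.57  1.94  0.37  0.8   0.06] F [-2.92 -1.13 13.99] T [-0.316  0.661 -0.045] w 0.121 12.12
[-0.02916167  0.00072944  0.10966314]
```

Call:
arm_command([
  [[0, 0, -0.0007, 0, 0, -0.08], [0, 0, 0, 0, 0, -0.08], [0, 0, 0, 0, 0, 0]],
])

```text
clock: 10.85
position: [0.5215, -0.013, 0.1099]
ee_rot: [1.395, 2.814, -0.0]
force: [-0.8, -1.4, 7.2]
width: 0.122
gripper_force: 12.0
```

Call:
arm_command([
  [[0, 0, 0, 0, 0, -0.08], [0, 0, 0, 0, 0, -0.08], [0, 0, 0, 0, 0, 0]],
])

```text
clock: 11.22
position: [0.5214, -0.013, 0.1098]
ee_rot: [1.166, 2.917, -0.001]
force: [-1.7, -2.0, 8.1]
width: 0.121
gripper_force: 12.0
```

Clean: about 8 N push, no drop yet, 0.6 rad turned back.

Call:
arm_command([
  [[0, 0, 0, 0, 0, -0.08], [0, 0, 0, 0, 0, -0.08], [0, 0, 0, 0, 0, 0]],
])

```text
clock: 11.6
position: [0.5214, -0.0131, 0.1098]
ee_rot: [0.929, 3.001, -0.001]
force: [-0.8, -1.3, 7.4]
width: 0.119
gripper_force: 12.0
```

Call:
arm_command([
  [[0, 0, 0, 0, 0, -0.08], [0, 0, 0, 0, 0, -0.08], [0, 0, 0, 0, 0, 0]],
])

```text
clock: 11.98
position: [0.5214, -0.0132, 0.1098]
ee_rot: [0.686, 3.065, -0.001]
force: [-1.2, -2.0, 7.0]
width: 0.116
gripper_force: 12.0
```

Run:
```python
from h import *
st();print(toB(np.array(arm.observe()['position'])))
```

```text
t 11.97 p [ 0.5214 -0.0132  0.1098] yaw 154.8 q [ 0.46  0.54 -0.73  1.93  0.48  0.85  0.6 ] F [-1.21 -1.96  6.97] T [-0.358  0.225  0.067] w 0.116 11.99
[-0.02926259  0.00038812  0.1098004 ]
```

Call:
arm_command([
  [[0, 0, 0, 0, 0, -0.08], [0, 0, 0, 0, 0, -0.08], [0, 0, 0, 0, 0, 0]],
])

```text
clock: 12.35
position: [0.5214, -0.0133, 0.1098]
ee_rot: [0.439, 3.111, -0.001]
force: [-1.3, -2.1, 7.1]
width: 0.119
gripper_force: 12.0
```

Call:
arm_command([
  [[0, 0, 0, 0, 0, -0.08], [0, 0, 0, 0, 0, -0.08], [0, 0, 0, 0, 0, 0]],
])

```text
clock: 12.72
position: [0.5214, -0.0132, 0.1096]
ee_rot: [0.189, 3.136, -0.001]
force: [-0.7, -1.4, 6.0]
width: 0.119
gripper_force: 12.0
```

Call:
arm_command([
  [[0, 0, 0.0003, 0, 0, -0.08], [0, 0, 0, 0, 0, -0.08], [0, 0, 0, 0, 0, 0]],
])

```text
clock: 13.1
position: [0.5211, -0.0132, 0.1089]
ee_rot: [0.06, -3.14, 0.001]
force: [-0.1, -2.7, 0.2]
width: 0.121
gripper_force: 12.0
```

Run:
```python
from h import *
st();print(toB(np.array(arm.observe()['position'])))
```

```text
t 13.1 p [ 0.5211 -0.0132  0.1089] yaw -177.8 q [ 0.53  0.58 -0.85  1.93  0.56  0.89  1.  ] F [-0.13 -2.66  0.19] T [-0.185 -0.191  0.019] w 0.121 12.01
[-0.02948645  0.0002536   0.10888473]
```

Push force fell to zero and the tool sank: the nut is at the thread start. Following it straight down without turning.

Call:
arm_command([
  [[0, 0, 0.001, 0, 0, 0], [0.0005, 0, 0.001, 0, 0, 0], [0, 0, 0, 0, 0, 0]],
])

```text
clock: 13.48
position: [0.5205, -0.013, 0.1068]
ee_rot: [0.062, -3.14, 0.001]
force: [-1.0, -2.2, -0.9]
width: 0.12
gripper_force: 12.0
```

Call:
arm_command([
  [[0, 0, 0.001, 0, 0, 0], [0.0005, 0, 0.001, 0, 0, 0], [0, 0, 0, 0, 0, 0]],
])

```text
clock: 13.85
position: [0.5199, -0.0129, 0.1049]
ee_rot: [0.063, -3.14, 0.0]
force: [-3.3, -2.2, -0.5]
width: 0.117
gripper_force: 12.0
```

Run:
```python
from h import *
st();print(toB(np.array(arm.observe()['position'])))
```

```text
t 13.85 p [ 0.5199 -0.0129  0.1049] yaw -177.7 q [ 0.53  0.59 -0.85  1.94  0.57  0.88  1.  ] F [-3.32 -2.22 -0.49] T [-0.356  0.422 -0.064] w 0.117 12.0
[-0.03075581  0.00025443  0.10487866]
```

Call:
arm_command([
  [[0.0007, -0.0005, 0.001, 0, 0, 0], [0, 0, 0, 0, 0, 0]],
])

```text
clock: 14.1
position: [0.5197, -0.0129, 0.1043]
ee_rot: [-0.064, 3.141, 0.001]
force: [-3.1, -0.5, 2.6]
width: 0.116
gripper_force: 12.0
```

Call:
arm_command([
  [[0, 0, 0.001, 0, 0, 0], [0, 0, 0, 0, 0, 0]],
])

```text
clock: 14.35
position: [0.5198, -0.0129, 0.1039]
ee_rot: [-0.064, 3.14, -0.0]
force: [-5.7, -1.1, 11.7]
width: 0.12
gripper_force: 12.0
```

Run:
```python
from h import *
st();print(toB(np.array(arm.observe()['position'])))
for n in('side','scene'):
    j=snap(n,n+'3');P=toB(cloud(j))
    P2=P[(j['z_map']>0)&(P[...,0]<-.065)&(P[...,0]>-.09)&(abs(P[...,1])<.008)&(P[...,2]>.055)&(P[...,2]<.09)];d=P2-[.08,0,.064]
    if len(d):print('bar angle',n,len(d),(d[:,2]-.004).mean()/(-d[:,0]).mean())
```

```text
t 14.35 p [ 0.5198 -0.0129  0.1039] yaw -177.7 q [ 0.53  0.59 -0.85  1.94  0.57  0.87  0.99] F [-5.67 -1.06 11.68] T [-0.042  1.118  0.04 ] w 0.12 12.0
[-0.03086456  0.00022178  0.10387038]
bar angle side 75 0.010953415503590146
bar angle scene 76 0.012225527478726524
```

Bar angle measures about 0.012: the nut has dropped into the thread. Easing the load and running forward.

Call:
arm_command([
  [[0.0015, 0, -0.0009, 0, 0, 0], [0, 0, 0, 0, 0, 0.06], [0, 0, 0, 0, 0, 0.08], [0, 0, 0, 0, 0, 0]],
])

```text
clock: 14.95
position: [0.5196, -0.0129, 0.1043]
ee_rot: [0.156, 3.135, 0.002]
force: [5.1, 0.6, -3.6]
width: 0.118
gripper_force: 12.0
```

Run:
```python
from h import *
st();print(toB(np.array(arm.observe()['position'])))
```

```text
t 14.95 p [ 0.5196 -0.0129  0.1043] yaw 174.3 q [ 0.51  0.57 -0.81  1.94  0.55  0.86  0.88] F [ 5.06  0.56 -3.56] T [ 0.283 -1.269 -0.007] w 0.118 12.0
[-0.03103904  0.00012373  0.10432627]
```

Call:
arm_command([
  [[-0.0007, 0, 0.0007, 0, 0, 0], [0, 0, 0, 0, 0, 0.1], [0, 0, 0.0002, 0, 0, 0.1], [0, 0, 0, 0, 0, 0]],
])

```text
clock: 15.45
position: [0.5195, -0.0129, 0.1036]
ee_rot: [0.466, 3.105, 0.001]
force: [3.8, 2.0, 3.9]
width: 0.122
gripper_force: 12.0
```

Call:
arm_command([
  [[0, 0, 0.0001, 0, 0, 0.1], [0, 0, 0.0001, 0, 0, 0.1], [0, 0, 0, 0, 0, 0]],
])

```text
clock: 15.82
position: [0.5195, -0.0128, 0.1033]
ee_rot: [0.771, 3.044, 0.001]
force: [3.6, 2.5, 4.5]
width: 0.114
gripper_force: 12.0
```

Run:
```python
from h import *
st();print(toB(np.array(arm.observe()['position'])))
```

```text
t 15.82 p [ 0.5195 -0.0128  0.1033] yaw 151.6 q [ 0.44  0.54 -0.71  1.95  0.47  0.83  0.55] F [3.61 2.46 4.5 ] T [ 0.609 -0.861  0.012] w 0.114 12.0
[-0.0311961   0.00011839  0.10332596]
```

Call:
arm_command([
  [[-0.0005, 0.0008, 0.0001, 0, 0, 0.1], [0, 0, 0.0001, 0, 0, 0.1], [0, 0, 0.0002, 0, 0, 0.1], [0, 0, 0.0001, 0, 0, 0.1], [0, 0, 0, 0, 0, 0]],
])

```text
clock: 16.45
position: [0.5194, -0.0126, 0.1027]
ee_rot: [-1.361, -2.831, 0.0]
force: [0.4, 3.1, 7.6]
width: 0.117
gripper_force: 12.0
```

Call:
arm_command([
  [[0, 0, 0.0001, 0, 0, 0.1], [0, 0, 0.0002, 0, 0, 0.1], [0, 0, 0.0001, 0, 0, 0.1], [0, 0, 0.0001, 0, 0, 0.1], [0, 0, 0, 0, 0, 0]],
])

```text
clock: 17.08
position: [0.5195, -0.0126, 0.1024]
ee_rot: [1.897, 2.505, -0.0]
force: [-1.3, 2.2, 11.0]
width: 0.117
gripper_force: 12.0
```

Run:
```python
from h import *
st();print(toB(np.array(arm.observe()['position'])))
```

```text
t 17.07 p [ 0.5195 -0.0126  0.1024] yaw 105.7 q [ 0.3   0.49 -0.5   1.96  0.33  0.77 -0.12] F [-1.35  2.18 10.98] T [ 0.49   0.021 -0.011] w 0.117 12.0
[-0.03120879  0.00041851  0.10244387]
```

Call:
arm_command([
  [[0, 0, -0.0004, 0, 0, 0.1], [0, 0, 0.0001, 0, 0, 0.1], [0, 0, 0.0001, 0, 0, 0.1], [0, 0, 0.0001, 0, 0, 0.1], [0, 0, 0, 0, 0, 0]],
])

```text
clock: 17.7
position: [0.5196, -0.0126, 0.1025]
ee_rot: [-2.356, -2.078, 0.0]
force: [-0.3, 1.9, 9.7]
width: 0.118
gripper_force: 12.0
```

Run:
```python
from h import *
st();print(toB(np.array(arm.observe()['position'])))
```

```text
t 17.7 p [ 0.5196 -0.0126  0.1025] yaw 82.8 q [ 0.22  0.47 -0.4   1.96  0.26  0.76 -0.46] F [-0.35  1.9   9.73] T [ 0.429 -0.109 -0.042] w 0.118 12.0
[-0.03113575  0.00040963  0.10245083]
```

Call:
arm_command([
  [[0, 0, -0.0005, 0, 0, 0], [0, 0, 0, 0, 0, 0.08], [0, 0, 0.0001, 0, 0, 0.08], [0, 0, 0.0001, 0, 0, 0.08], [0, 0, 0, 0, 0, 0]],
], newtons=9)

```text
clock: 18.32
position: [0.5196, -0.0126, 0.1025]
ee_rot: [-2.589, -1.78, 0.0]
force: [0.2, 3.1, 6.3]
width: 0.117
gripper_force: 9.0
```

Run:
```python
from h import *
st();print(toB(np.array(arm.observe()['position'])))
for n in('side','scene'):
    j=snap(n,n+'4');P=toB(cloud(j))
    P2=P[(j['z_map']>0)&(P[...,0]<-.065)&(P[...,0]>-.09)&(abs(P[...,1])<.008)&(P[...,2]>.055)&(P[...,2]<.09)];d=P2-[.08,0,.064]
    if len(d):print('bar angle',n,len(d),(d[:,2]-.004).mean()/(-d[:,0]).mean())
```

```text
t 18.32 p [ 0.5196 -0.0126  0.1025] yaw 69.0 q [ 0.18  0.46 -0.34  1.97  0.22  0.75 -0.66] F [0.18 3.11 6.26] T [ 0.562 -0.281 -0.038] w 0.117 9.0
[-0.03112926  0.0004071   0.10248646]
bar angle side 79 -0.001592573462275636
bar angle scene 75 -0.0003916690487080244
```

Call:
arm_command([
  [[0, 0, 0, 0, 0, 0.08], [0, 0, 0.0001, 0, 0, 0.08], [0, 0, 0, 0, 0, 0]],
], newtons=7)

```text
clock: 18.8
position: [0.5197, -0.0126, 0.1024]
ee_rot: [-2.723, -1.567, -0.0]
force: [1.2, 3.0, 6.9]
width: 0.12
gripper_force: 7.0
```

```bash
python3 -c "
from h import *
st()"
```

```text
t 18.8 p [ 0.5197 -0.0126  0.1024] yaw 59.8 q [ 0.15  0.46 -0.3   1.97  0.19  0.74 -0.79] F [1.16 2.95 6.95] T [ 0.541 -0.267 -0.094] w 0.12 7.0
```

Call:
arm_command([
  [[0, 0, 0, 0, 0, 0.08], [0, 0, 0.0001, 0, 0, 0.08], [0, 0, 0, 0, 0, 0]],
])

```text
clock: 19.18
position: [0.5197, -0.0126, 0.1024]
ee_rot: [-2.839, -1.344, -0.0]
force: [0.3, 3.0, 6.7]
width: 0.119
gripper_force: 7.0
```

```bash
python3 -c "
from h import *
st()"
```

```text
t 19.18 p [ 0.5197 -0.0126  0.1024] yaw 50.7 q [ 0.11  0.45 -0.26  1.97  0.17  0.73 -0.93] F [0.29 3.   6.68] T [ 0.503 -0.204 -0.037] w 0.119 7.0
```

Call:
arm_command([
  [[0, 0, 0, 0, 0, 0.06], [0, 0, 0, 0, 0, 0.06], [0, 0, 0, 0, 0, 0]],
])

```text
clock: 19.55
position: [0.5197, -0.0127, 0.1023]
ee_rot: [-2.915, -1.172, 0.0]
force: [0.7, 3.2, 8.2]
width: 0.121
gripper_force: 7.0
```

```bash
python3 -c "
from h import *
st()"
```

```text
t 19.55 p [ 0.5197 -0.0127  0.1023] yaw 43.8 q [ 0.09  0.45 -0.22  1.97  0.15  0.73 -1.03] F [0.75 3.23 8.19] T [ 0.522 -0.228 -0.027] w 0.121 7.0
```

Call:
arm_command([
  [[0, 0, 0, 0, 0, 0.06], [0, 0, 0, 0, 0, 0.06], [0, 0, 0, 0, 0, 0]],
])

```text
clock: 19.92
position: [0.5197, -0.0127, 0.1023]
ee_rot: [-2.98, -0.995, 0.0]
force: [0.8, 2.8, 6.7]
width: 0.119
gripper_force: 7.0
```

Run:
```python
from h import *
st();
for n in('side','scene'):
    j=snap(n,n+'5');P=toB(cloud(j))
    P2=P[(j['z_map']>0)&(P[...,0]<-.065)&(P[...,0]>-.09)&(abs(P[...,1])<.008)&(P[...,2]>.055)&(P[...,2]<.09)];d=P2-[.08,0,.064]
    if len(d):print('bar angle',n,len(d),(d[:,2]-.004).mean()/(-d[:,0]).mean())
```

```text
t 19.93 p [ 0.5197 -0.0127  0.1023] yaw 36.9 q [ 0.07  0.45 -0.19  1.98  0.13  0.73 -1.13] F [0.76 2.81 6.67] T [ 0.504 -0.335  0.039] w 0.119 7.0
bar angle side 76 -0.001646132852050703
bar angle scene 75 -0.0029638286276520527
```

Call:
arm_command([
  [[0, 0, 0, 0, 0, 0.05], [0, 0, 0, 0, 0, 0.05], [0, 0, 0, 0, 0, 0]],
])

```text
clock: 20.4
position: [0.5197, -0.0128, 0.1023]
ee_rot: [-3.026, -0.845, 0.0]
force: [1.7, 1.3, 5.8]
width: 0.12
gripper_force: 7.0
```

```bash
python3 -c "
from h import *
st()"
```

```text
t 20.4 p [ 0.5197 -0.0128  0.1023] yaw 31.2 q [ 0.05  0.45 -0.17  1.98  0.11  0.73 -1.21] F [1.72 1.33 5.78] T [ 0.462 -0.377  0.127] w 0.12 7.02
```

Call:
arm_command([
  [[0, 0, 0, 0, 0, 0.05], [0, 0, 0, 0, 0, 0.05], [0, 0, 0, 0, 0, 0]],
])

```text
clock: 20.78
position: [0.5196, -0.0128, 0.1022]
ee_rot: [-3.064, -0.693, 0.001]
force: [2.0, 2.9, 4.9]
width: 0.12
gripper_force: 7.0
```

```bash
python3 -c "
from h import *
st()"
```

```text
t 20.77 p [ 0.5196 -0.0128  0.1022] yaw 25.5 q [ 0.03  0.45 -0.14  1.98  0.09  0.72 -1.29] F [1.98 2.88 4.85] T [ 0.479 -0.291  0.092] w 0.12 7.04
```

Torque has risen by roughly 0.13 N m over the running level, about 0.1 N m snug at 2.74 rad forward. Releasing and rising clear.

Call:
arm_command([
  [[0, 0, 0, 0, 0, 0], [0, 0, 0, 0, 0, 0], [0, 0, 0, 0, 0, 0], [0, 0, 0, 0, 0, 0]],
], jaw=0.05)

```text
clock: 21.28
position: [0.5194, -0.0132, 0.1019]
ee_rot: [3.065, 0.689, -0.001]
force: [0.5, 0.2, -0.1]
width: 0.509
gripper_force: 0.0
```

```bash
python3 -c "
from h import *
st()"
```

```text
t 21.27 p [ 0.5194 -0.0132  0.1019] yaw 25.3 q [ 0.03  0.45 -0.14  1.98  0.09  0.72 -1.3 ] F [ 0.47  0.25 -0.08] T [ 0.015  0.015 -0.001] w 0.509 0.0
```

Call:
arm_command([
  [[0, 0, -0.03, 0, 0, 0], [0, 0, -0.04, 0, 0, 0], [0, 0, -0.04, 0, 0, 0], [0, 0, -0.04, 0, 0, 0], [0, 0, 0, 0, 0, 0]],
])

```text
clock: 21.9
position: [0.5213, -0.0129, 0.2552]
ee_rot: [3.064, 0.688, 0.009]
force: [0.0, 0.2, -1.1]
width: 0.544
gripper_force: 0.0
```

Run:
```python
from h import *
st()
for n in('wrist','side','scene'):
    j=snap(n,n+'6');P=toB(cloud(j))
    P2=P[(j['z_map']>0)&(P[...,0]<-.065)&(P[...,0]>-.09)&(abs(P[...,1])<.008)&(P[...,2]>.055)&(P[...,2]<.09)];d=P2-[.08,0,.064]
    if len(d):print('bar angle',n,len(d),(d[:,2]-.004).mean()/(-d[:,0]).mean())
    q=P[(j['z_map']>0)&(P[...,2]>.098)&(P[...,2]<.125)&(abs(P[...,0]+.03)<.045)&(abs(P[...,1])<.04)]
    if len(q)>9:print(n,cv2.minAreaRect((q[:,:2]*1000).astype(np.float32)),q[:,2].max())
```

```text
t 21.9 p [ 0.5213 -0.0129  0.2552] yaw 25.3 q [ 0.04  0.26 -0.15  1.8   0.05  1.07 -1.25] F [ 0.03  0.21 -1.14] T [ 0.017 -0.009  0.034] w 0.544 0.0
bar angle wrist 288 -0.016074519277099946
wrist ((-30.498910903930664, 0.1270751953125), (47.962013244628906, 11.000762939453125), 46.185543060302734) 0.11111982447170865
bar angle side 78 -0.0029574313244743293
side ((-31.584476470947266, 2.176288604736328), (48.54625701904297, 13.05049991607666), 47.15827178955078) 0.11230641015168319
bar angle scene 77 -0.0023001004453952092
scene ((-30.323505401611328, 0.010454177856445312), (49.0475959777832, 10.910577774047852), 47.27041244506836) 0.11336229676938536
```

Released and clear of everything. The bar is level and the handle ended at about 2.7 rad forward of the drop. It lagged the fingers by about 3°, which is consistent with a torque near 0.1 N m. Handing in.

```bash
python3 -c "
from h import *
print(arm.sign_off())"
```

```text
the job is handed in; nothing more can be done
None
```

I handed the job in at about 22 s: bar down, nut dropped into the thread after 1.4 rad backward and run 2.7 rad forward to about 0.1 N m, gripper released and clear; the hand-in returned no verdict, and the force on the capacitor was not measured directly.

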